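# Put the sound tiling pieces back on their outlines

### The job

Put the four sound white tiling pieces away in the grey tray, each lying flat in the pocket that has the dark outline of its own shape, centred on that outline and turned in line with it (end for end does not matter): the four-armed cross spacer, the full-length wedge, the round cap and the horseshoe shim. Leave the two broken look-alikes, the cross with only three arms and the short stub of a wedge, where they lie on the ledge.

Things in the scene. Friction and masses are not known exactly. Their poses are not given: they have to be found in the camera images.
- cross_spacer: Whole cross spacer: four equal arms along its x and y axes, 50 mm tip to tip, arms 12 mm wide and 10 mm thick; a round grip stud 16 mm in diameter stands on its middle up to 26 mm above the underside. White plastic, loose, flat on the ledge at any yaw, origin at the centre of its underside, z up. 25 g.
- wedge: Whole wedge, 64 mm long along x, 22 mm wide along y with flat parallel upright sides; its top is a stair of eight 8 mm treads falling from 20 mm high at the -x end to 7.4 mm at the +x end (about 14 mm high at the middle). White plastic, loose, flat on the ledge at any yaw, origin at the centre of its underside, z up. 30 g.
- cap: Round cap: a disc 40 mm in diameter and 8 mm thick with a round knob 24 mm in diameter on its middle, up to 28 mm above the underside. White plastic, loose, flat on the ledge at any yaw, origin at the centre of its underside, z up. 30 g.
- shim: Horseshoe (U-shaped) shim, 46 mm long along x, 32 mm wide along y with flat parallel outer sides, 16 mm thick; a slot 12 mm wide is open at the +x end and runs 26 mm in, the -x end is solid. White plastic, loose, flat on the ledge at any yaw, origin at the centre of the 46 x 32 mm outline at its underside, z up. 30 g.
- broken_cross: Broken look-alike of the cross spacer with only three arms: the arm along -x has snapped off; otherwise the same sizes, with the same stud. Stays where it is. White plastic, loose, flat on the ledge at any yaw, origin at its underside, below the stud, z up. 25 g.
- broken_wedge: Broken look-alike of the wedge: a stub only 32 mm long along x, 22 mm wide along y, 20 mm high at the -x end and 14.6 mm at the +x end, its thin end snapped off. Stays where it is. White plastic, loose, flat on the ledge at any yaw, origin at the centre of its underside, z up. 20 g.
- pocket_cross: Pocket for the cross spacer: a dark cross-shaped outline 50 x 50 mm at the centre of its floor, arms along x and y. Fixed, one of the four quarters of a 196 mm square grey tray (rim 9 mm high; which quarter varies). 91 mm square outside, 85 mm inside. Origin at centre of its underside, 2 mm above the ledge; floor 4 mm and wall tops 8 mm above the origin. z up, x and y along its walls.
- pocket_wedge: Pocket for the wedge: a dark plain rectangle 64 mm along x by 22 mm along y at the centre of its floor. Fixed, one of the four quarters of a 196 mm square grey tray (rim 9 mm high; which quarter varies). 91 mm square outside, 85 mm inside. Origin at centre of its underside, 2 mm above the ledge; floor 4 mm and wall tops 8 mm above the origin. z up, x and y along its walls.
- pocket_cap: Pocket for the cap: a dark round disc 40 mm in diameter at the centre of its floor. Fixed, one of the four quarters of a 196 mm square grey tray (rim 9 mm high; which quarter varies). 91 mm square outside, 85 mm inside. Origin at centre of its underside, 2 mm above the ledge; floor 4 mm and wall tops 8 mm above the origin. z up, x and y along its walls.
- pocket_shim: Pocket for the shim: a dark U 46 mm along x by 32 mm along y, open to +x, at the centre of its floor. Fixed, one of the four quarters of a 196 mm square grey tray (rim 9 mm high; which quarter varies). 91 mm square outside, 85 mm inside. Origin at centre of its underside, 2 mm above the ledge; floor 4 mm and wall tops 8 mm above the origin. z up, x and y along its walls.
There are look-alikes about, which are no part of the job. What is shaped like the pocket_wedge but green is not meant. Leave any orange look-alike of the shim alone.

How it is judged:
By the outcome, as a careful person would: the job done as asked, in the order asked, and still so for the second after the job is handed in, with the robot touching nothing.
It also fails if it takes over 99 s, if anything falls off the work surface, if the arm or the gripper's body presses on something with over 40 N, if the wrist force passes 120 N, or if a joint passes its speed limit or range.

### The arm

A 6-joint arm with a two-finger parallel gripper is mounted at the origin on the work surface. World frame = base frame: x ahead of the robot, y to its left, z up, the work surface at z = 0. Lengths are in m, angles in rad, forces in N, time in s.
With the tool pointing down it reaches from about 0.35 to 1 m from the base axis. Payload 7.1 kg.
Tool frame: the origin (TCP) lies between the finger pads; the fingertips stand 22 mm ahead of it and the grasp point (between the pads) lies 3 mm ahead of it; z points along the fingers, y is the line along which they close (so a half turn about z gives the same grasp; the last joint's range is limited). The gripper opens to 85 mm and grips with 20 to 120 N. Pads are 22 mm wide; open, the fingers measure 114 mm over their backs; the gripper's body (76 mm by 85 mm) begins 54 mm behind the grasp point. The pads swing forward as they close: fully open they stand 13 mm farther back than shut.
Start: joints at [1.101, 0.423, 1.63, -0, 1.089, -0.019], TCP at [0.272, 0.563, 0.218] pointing down, gripper open.
Joint ranges: [-3, 3], [-0.9, 2.11], [0.09, 2.58], [-1.31, 4.45], [0.11, 2.69], [-2.54, 2.54]. Speed limits (rad/s): [2.39, 2.39, 3.01, 3.14, 3.14, 3.14].

### API

Orientations are given as a rotation vector (axis times angle).
In Python, from rig import manip gives the robot as it stands. The module is installed in compiled form; this text tells all that it offers. Calls block until the motion is done:
- manip.move_to(position, orientation): joint-space move of the TCP to a pose.
- manip.servo_line(position, orientation=None, rate=0.15): straight line of the TCP; orientation=None keeps the orientation; rate is the mean speed in m/s.
- manip.set_joints(angles): joint-space move.
- manip.command_gripper(opening, f_grip=None): finger opening in m; f_grip is the grip in N (None keeps the last); returns when the fingers have stopped.
- manip.hold(seconds).
- manip.solve_ik(position, orientation): joint angles nearest the present ones, or None.
- manip.camera(name): name is "side" or "top"; returns a dict with "image" (400x640x3 uint8, red, green, blue), "fx", "fy", "cx", "cy" (pixels), "k1" (the pictures are not rectified: a ray, as slopes to the right and down, at radius r is drawn at 1 + k1 r^2 times it, then the intrinsics apply), "cam_to_world" (4x4, takes a point from camera to world coordinates). Camera axes: x right, y down, z forward; pixel columns grow to the right and rows downward; lengths in m; the calibration is good to about 2 mm. A picture is of the moment at which its call begins. There is no depth.
A pose or a line that the arm cannot do raises manip.IKError and nothing moves.
- manip.sign_off(): hands the job in; it is judged then, once.
Readings, each from a call of its own:
- manip.get_time(): time.
- manip.get_joint_positions(): joint angles.
- manip.get_joint_vel(): joint speeds.
- manip.get_tau(): joint torques, N m.
- manip.get_position(): TCP position.
- manip.get_ee_rot(): TCP orientation.
- manip.get_contact_force(): force on the tool from outside, world axes, zero at the start.
- manip.get_torque(): the same for the moment, N m.
- manip.get_width(): finger opening in m.
- manip.get_grip_force(): force on a finger pad.
Only numpy, scipy, OpenCV 4.12 (cv2) and the standard library are available. Lean on these libraries where they do the work, as an engineer would, in place of code of your own. Each camera call takes 0.05 s, during which the arm holds its last target. There are 200 camera calls.

## Working session

There is one attempt and no reset: what is moved stays moved. The work goes in short steps, each a Python script; the robot and the scene stay as the last script left them, time stands still between calls to the robot, and variables do not carry over. Pictures are saved under pics/ and viewed, at most 14 in all, crops included, and the job is handed in when it is done.

```bash
mkdir -p pics; python3 - <<'E'
from rig import manip
import cv2,pickle
d={}
for n in("top","side"):
    c=manip.camera(n);d[n]=c;cv2.imwrite(f"pics/{n}0.png",c["image"][:,:,::-1])
    print(n,c["fx"],c["fy"],c["cx"],c["cy"],c["k1"],c["cam_to_world"])
pickle.dump(d,open("c0.pkl","wb"));print(manip.get_time(),manip.get_ee_rot())
E
```

```text
top 442.28564958111025 442.28564958111025 323.66149405451006 201.35342040771502 -0.0914417352967418 [[ 0.02828741 -0.99285092  0.11596063  0.40579934]
 [-0.99957239 -0.02723613  0.01064073  0.02641055]
 [-0.00740634 -0.11621205 -0.99319681  1.20091106]
 [ 0.          0.          0.          1.        ]]
side 419.81432264613164 419.81432264613164 317.6253574543044 202.3568269450983 -0.04135790901807122 [[ 0.98503889 -0.09877693  0.14121442  0.37645606]
 [-0.1721487  -0.52619342  0.83275765 -0.86682571]
 [-0.00795114 -0.84460855 -0.5353253   0.60964379]
 [ 0.          0.          0.          1.        ]]
0.1 [-7.02090158e-01 -3.06178217e+00  2.13458721e-03]
```

View pics/top0.png

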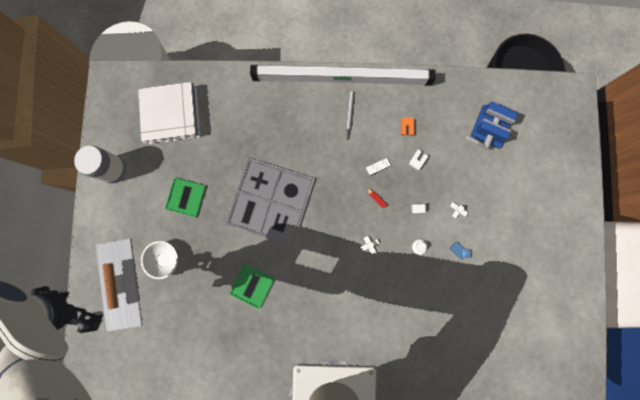

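View pics/side0.png

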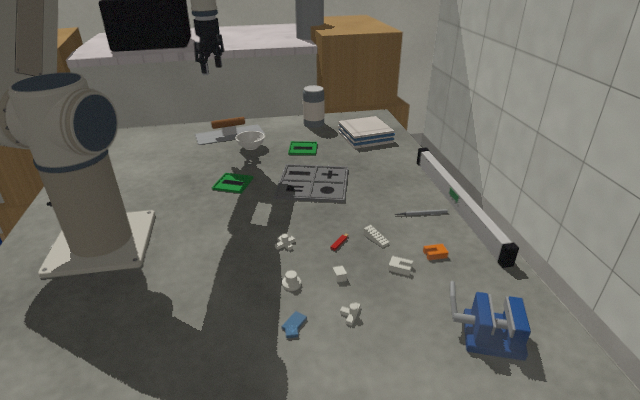

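The top view shows the grey tray at about (270,195). The white pieces lie at: wedge (377,167), shim (419,159), stub (419,209), cap (419,247), and crosses (459,210) and (370,244). The side view shows the same layout. I'll zoom in next.

```bash
python3 - <<'E'
import cv2,pickle,numpy as np
d=pickle.load(open("c0.pkl","rb"))
t=d["top"]["image"][:,:,::-1];s=d["side"]["image"][:,:,::-1]
cv2.imwrite("pics/a.png",cv2.resize(t[140:265,350:480],None,fx=4.6,fy=4.6,interpolation=cv2.INTER_CUBIC))
a=cv2.resize(t[150:245,220:325],None,fx=6,fy=6,interpolation=cv2.INTER_CUBIC)
cv2.imwrite("pics/b.png",a)
cv2.imwrite("pics/c.png",cv2.resize(s[220:340,265:425],None,fx=5,fy=5,interpolation=cv2.INTER_CUBIC))
E
```

```text
(no output)
```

View pics/a.png

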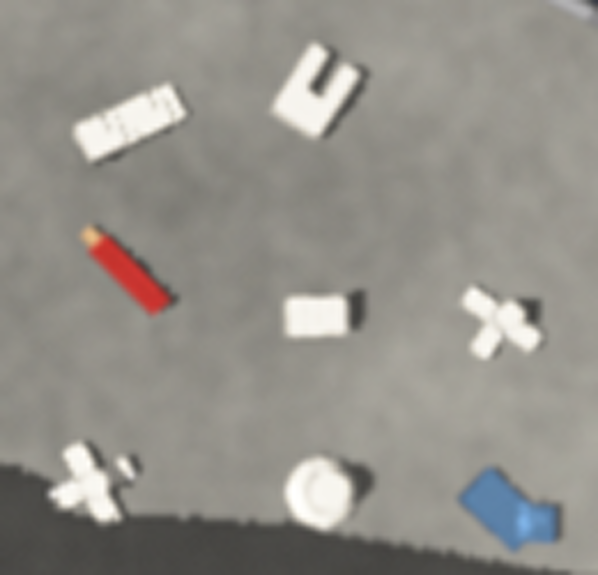

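View pics/b.png

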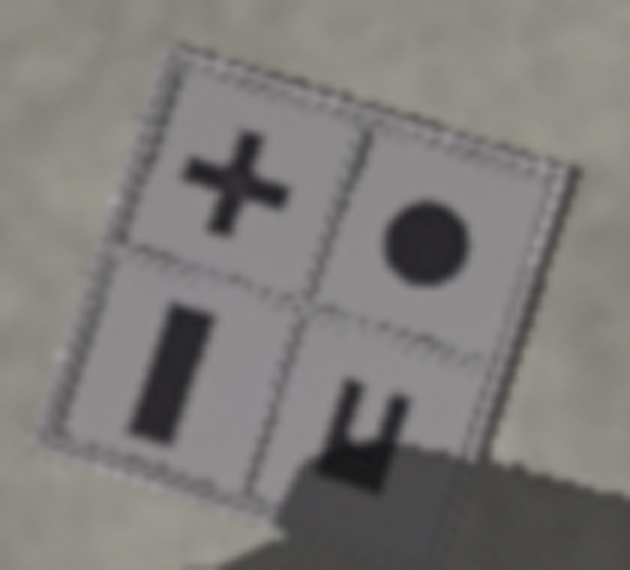

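View pics/c.png

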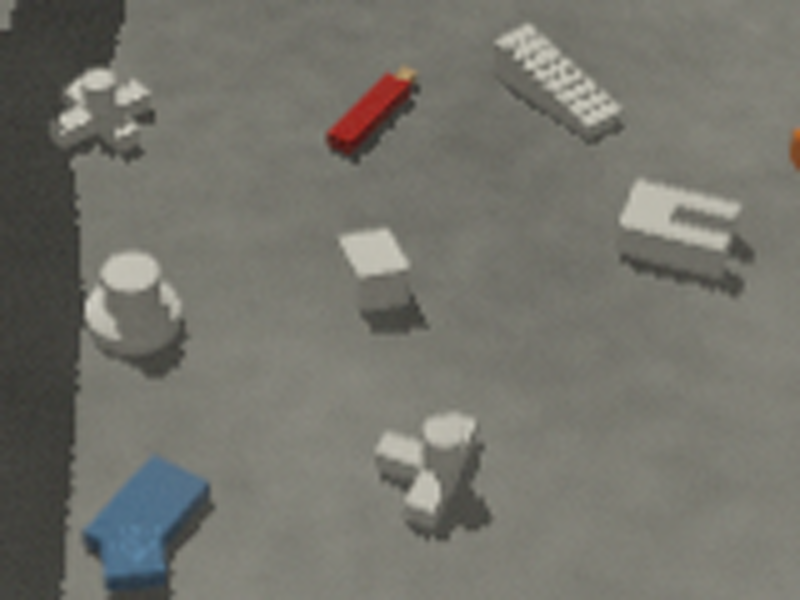

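The zooms settle which pieces are which:
- **Crosses:** the one at (370,244) is whole, with a shadow across one arm. The one at (459,210) has only three arms.
- **Wedges:** the long one at (377,167) is whole, and (419,209) is the stub.
- **Tray in the top image:** cross upper left, cap upper right, wedge lower left, shim lower right with its slot opening upward.

Next I'll measure everything.

```bash
cat > h.py <<'E'
import cv2,numpy as np
from rig import manip
from scipy.spatial.transform import Rotation as Ro
S=6
def ground(c,px,z):
    K=np.array([[c["fx"],0,c["cx"]],[0,c["fy"],c["cy"]],[0,0,1]])
    n=cv2.undistortPoints(np.float64(px).reshape(-1,1,2),K,np.array([c["k1"],0,0,0.])).reshape(-1,2)
    T=c["cam_to_world"];r=np.c_[n,np.ones(len(n))]@T[:3,:3].T;o=T[:3,3]
    return (o+r*((z-o[2])/r[:,2])[:,None])[:,:2]
def blob(c,box,z,dark=False,amin=2,thr=None):
    "world points (plane z) of the contours of bright/dark blobs in box (u0,v0,u1,v1)"
    u0,v0,u1,v1=box
    g=cv2.resize(c["image"][v0:v1,u0:u1].min(2),None,fx=S,fy=S,interpolation=cv2.INTER_CUBIC)
    if thr is None: thr=cv2.threshold(g,0,255,cv2.THRESH_OTSU)[0]
    m=((g<thr) if dark else (g>thr)).astype(np.uint8)
    cs=[k for k in cv2.findContours(m,0,cv2.CHAIN_APPROX_NONE)[0] if cv2.contourArea(k)>amin*S*S]
    p=np.vstack(cs).reshape(-1,2)
    return ground(c,(p+.5)/S-.5+[u0,v0],z),thr
def rect(p):
    "centre, long side, short side, yaw of long side"
    r=cv2.boxPoints(cv2.minAreaRect((p*1e3).astype(np.float32)))/1e3
    a,b=r[1]-r[0],r[2]-r[1]
    if np.linalg.norm(a)<np.linalg.norm(b):a,b=b,a
    return r.mean(0),np.linalg.norm(a),np.linalg.norm(b),np.arctan2(a[1],a[0])
def ori(th):
    "tool down, fingers closing along world angle th"
    y=np.array([np.cos(th),np.sin(th),0]);z=np.array([0,0,-1.])
    return Ro.from_matrix(np.c_[np.cross(y,z),y,z]).as_rotvec()
E
cat > m.py <<'E'
from h import *
import pickle
c=pickle.load(open("c0.pkl","rb"))["top"]
for n,b,z in[("cross",(357,232,386,254),.010),("wedge",(362,154,394,178),.014),("cap",(408,236,434,256),.008),("shim",(405,145,433,173),.016)]:
    p,t=blob(c,b,z); print(n,t,*[np.round(v,4) for v in rect(p)],np.round(cv2.minEnclosingCircle((p*1e3).astype(np.float32))[:2],1) if n=="cap" else"")
for n,b in[("cross",(246,167,274,194)),("wedge",(236,198,261,227)),("cap",(279,178,304,202)),("shim",(272,208,292,234))]:
    p,t=blob(c,b,.006,True,5); print("pocket",n,t,*[np.round(v,4) for v in rect(p)])
E
python3 m.py
python3 - <<'E'
from h import *
for p in([.4,-.1,.15],[.6,-.1,.15],[.5,.2,.15]):
    for d in range(0,360,45): 
        q=manip.solve_ik(p,ori(np.radians(d)));print(p,d,None if q is None else np.round(q,2)[[0,5]])
E
```

```text
cross 173.0 [ 0.4321 -0.0875] 0.0432 0.0388 1.2703 
wedge 178.0 [ 0.6456 -0.1051] 0.0653 0.0238 -1.1019 
[0.4, -0.1, 0.15] 0 [-0.27 -0.27]
[0.4, -0.1, 0.15] 45 [-0.27 -1.06]
[0.4, -0.1, 0.15] 90 [-0.27 -1.84]
[0.4, -0.1, 0.15] 135 None
[0.4, -0.1, 0.15] 180 None
[0.4, -0.1, 0.15] 225 [-0.27  2.08]
[0.4, -0.1, 0.15] 270 [-0.27  1.3 ]
[0.4, -0.1, 0.15] 315 [-0.27  0.51]
[0.6, -0.1, 0.15] 0 [-0.18 -0.18]
[0.6, -0.1, 0.15] 45 [-0.18 -0.97]
[0.6, -0.1, 0.15] 90 [-0.18 -1.76]
[0.6, -0.1, 0.15] 135 [-0.18 -2.54]
[0.6, -0.1, 0.15] 180 None
[0.6, -0.1, 0.15] 225 [-0.18  2.17]
[0.6, -0.1, 0.15] 270 [-0.18  1.39]
[0.6, -0.1, 0.15] 315 [-0.18  0.6 ]
[0.5, 0.2, 0.15] 0 [0.36 0.36]
[0.5, 0.2, 0.15] 45 [ 0.36 -0.43]
[0.5, 0.2, 0.15] 90 [ 0.36 -1.21]
[0.5, 0.2, 0.15] 135 [ 0.36 -2.  ]
[0.5, 0.2, 0.15] 180 None
[0.5, 0.2, 0.15] 225 None
[0.5, 0.2, 0.15] 270 [0.36 1.93]
[0.5, 0.2, 0.15] 315 [0.36 1.14]Traceback (most recent call last):
  File "m.py", line 5, in <module>
    p,t=blob(c,b,z); print(n,t,*[np.round(v,4) for v in rect(p)],np.round(cv2.minEnclosingCircle((p*1e3).astype(np.float32))[:2],1) if n=="cap" else"")
                                                                 ~~~~~~~~^^^^^^^^^^^^^^^^^^^^^^^^^^^^^^^^^^^^^^^^^^^^^^^^^^^^^^^^^^
    return _wrapfunc(a, 'round', decimals=decimals, out=out)
    return _wrapit(obj, method, *args, **kwds)
    conv = _array_converter(obj)
ValueError: setting an array element with a sequence. The requested array has an inhomogeneous shape after 1 dimensions. The detected shape was (2,) + inhomogeneous part.
```

```bash
sed -i 's/np.round(cv2.minEnclosingCircle((p\*1e3).astype(np.float32))\[:2\],1)/cv2.minEnclosingCircle((p*1e3).astype(np.float32))/; s/c0.pkl/c1.pkl/' m.py
python3 - <<'E'
from h import *
import pickle
q=np.array(manip.get_joint_positions());q[0]=2.3;manip.set_joints(q)
d={n:manip.camera(n) for n in("top","side")}
pickle.dump(d,open("c1.pkl","wb"));print(manip.get_time())
i=d["top"]["image"][:,:,::-1]
cv2.imwrite("pics/d.png",cv2.resize(i[140:265,220:480],None,fx=3,fy=3,interpolation=cv2.INTER_CUBIC))
E
python3 m.py
```

```text
2.7
cross 168.0 [ 0.4304 -0.0864] 0.0437 0.0414 1.2754 
wedge 165.0 [ 0.6456 -0.1051] 0.0649 0.0234 -1.1026 
cap 170.0 [ 0.4282 -0.2197] 0.0388 0.0364 0.7807 ((428.83856201171875, -221.015625), 20.475692749023438)
shim 167.0 [ 0.6671 -0.2152] 0.0491 0.0334 -0.5712 
pocket cross 86.0 [0.5992 0.219 ] 0.0402 0.0396 -1.0589
pocket wedge 84.0 [0.5108 0.244 ] 0.0628 0.0217 -0.2761
pocket cap 82.0 [0.5734 0.1302] 0.0381 0.0377 0.815
pocket shim 86.0 [0.4852 0.1558] 0.0456 0.0312 -0.2828
```

View pics/d.png

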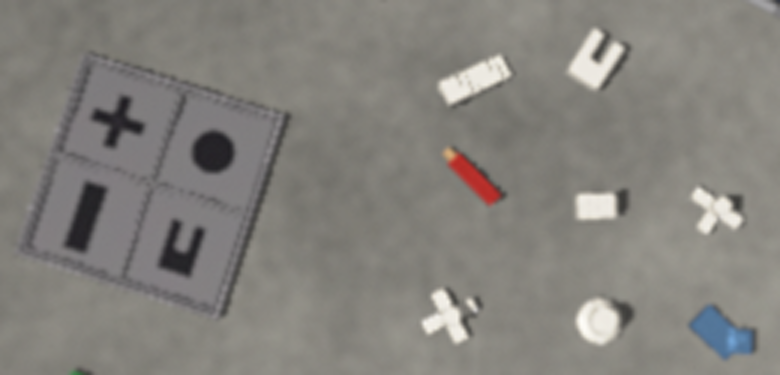

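The shadow is gone and all pieces and pockets are clear. The pocket measurements agree with each other, since both diagonal sums match to under 1 mm. I'll refine the cross from its arm tips, then move it.

```bash
cat >> h.py <<'E'
def crossfit(p,c,a,n=8):
    "centre and yaw of a 4-armed cross from its outline points"
    for _ in range(n):
        L=[];yaw=[]
        for k in range(4):
            d=np.array([np.cos(a+k*np.pi/2),np.sin(a+k*np.pi/2)]);q=p-c;u=q@d;w=q@[-d[1],d[0]]
            s=(u>.010)&(abs(w)<.011);lat=(w[s].max()+w[s].min())/2 if 0 else (np.percentile(w[s],5)+np.percentile(w[s],95))/2
            L.append((u[s].max(),lat))
        L=np.array(L);a=a+np.mean(L[:,1])/.018
        # lateral offset of arms k and k+2 gives the centre across them
        d0=np.array([np.cos(a),np.sin(a)]);d1=np.array([-d0[1],d0[0]])
        c=c+d1*(L[0,1]-L[2,1])/2-d0*(L[1,1]-L[3,1])/2
    return c,a,L
def down(xy,th,z,rate=.12): manip.servo_line([*xy,z],ori(th),rate)
def pick(xy,th,z,w0,f=30,centre=False):
    manip.command_gripper(w0,f)
    manip.move_to([*xy,.11],ori(th))
    if centre:
        manip.move_to([*xy,.11],ori(th+centre)); down(xy,th+centre,z)
        manip.command_gripper(0.,20); manip.command_gripper(w0)
        manip.servo_line([*xy,z+.03]); manip.move_to([*xy,z+.03],ori(th))
    down(xy,th,z); manip.command_gripper(0.,f); w=manip.get_width()
    manip.servo_line([*xy,.11],rate=.15)
    print("grip",w,manip.get_width(),manip.get_grip_force(),manip.get_time())
def place(xy,th,z,w1):
    manip.move_to([*xy,.11],ori(th)); down(xy,th,z+.015); down(xy,th,z,.05)
    print("F",np.round(manip.get_contact_force(),1))
    manip.command_gripper(w1); manip.servo_line([*xy,.12],rate=.2); print(manip.get_time())
def away():
    q=np.array(manip.get_joint_positions());q[:]=[-.9,.423,1.63,0,1.089,0];manip.set_joints(q)
E
python3 - <<'E'
from h import *
import pickle
d=pickle.load(open("c1.pkl","rb"))
c=d["top"]
for t in(130,145,160,175):
    p,_=blob(c,(357,232,386,254),.01,thr=t,amin=.5);r=rect(p);print(t,r[0],r[1:3],*[np.round(v,4) for v in crossfit(p,r[0],.49)])
t=np.radians
for xy,th in(([.431,-.087],.49),([.431,-.087],.49-np.pi/2),([.5992,.219],-.279)):
    q=manip.solve_ik([*xy,.11],ori(th));print(None if q is None else np.round(q,2))
E
```

```text
130 [ 0.4327263  -0.09094496] (np.float32(0.07736799), np.float32(0.049521983)) [ 0.4299 -0.0903] 0.6512 [[ 0.03    0.0004]
 [ 0.0435 -0.0001]
 [ 0.0346  0.0006]
 [ 0.0241 -0.0004]]
145 [ 0.43031093 -0.08615667] (np.float32(0.045963585), np.float32(0.044126857)) [ 0.4307 -0.0861] 0.4677 [[ 0.026   0.0001]
 [ 0.0266 -0.0001]
 [ 0.0271  0.0001]
 [ 0.0263 -0.0001]]
160 [ 0.4303621  -0.08646789] (np.float32(0.044410113), np.float32(0.042290334)) [ 0.4307 -0.0863] 0.4679 [[ 0.0255  0.0001]
 [ 0.0259 -0.0001]
 [ 0.026   0.0001]
 [ 0.0254 -0.0001]]
175 [ 0.4304002  -0.08633368] (np.float32(0.04298783), np.float32(0.040593196)) [ 0.4308 -0.0864] 0.4679 [[ 0.0247  0.0001]
 [ 0.0254 -0.0001]
 [ 0.0256  0.0001]
 [ 0.0249 -0.0001]]
[-0.23  0.33  2.1  -0.    0.7  -0.72]
[-0.23  0.33  2.1  -0.    0.7   0.85]
[ 0.33  0.57  1.67 -0.    0.9   0.61]
```

```bash
python3 - <<'E'
from h import *
import pickle
q=np.array(manip.get_joint_positions());q[0]=-.2;manip.set_joints(q)
pick([.4307,-.0863],.468,.0345,.045,30,centre=-np.pi/2)
place([.5992,.219],-.279,.0345+.0065,.04)
away()
d={n:manip.camera(n) for n in("top","side")}
pickle.dump(d,open("c2.pkl","wb"));print(manip.get_time())
c=d["top"]
for t in(145,160,175):
    p,_=blob(c,(240,160,280,200),.016,thr=t,amin=.5);r=rect(p);print(t,r[0],r[1:3],*[np.round(v,4) for v in crossfit(p,r[0],-.279)])
t=[cv2.resize(d[n]["image"][v:v+h,u:u+w,::-1],(400,400),interpolation=cv2.INTER_CUBIC) for n,u,v,w,h in(("top",225,150,95,95),("side",275,150,80,60))]
cv2.imwrite("pics/e.png",np.hstack(t))
E
```

```text
grip -0.0004391635932778561 -8.348932506082725e-05 0.0 14.6167
F [ 0.2  0.6 -0.4]
17.9833
20.6833Traceback (most recent call last):
  File "<stdin>", line 11, in <module>
  File "h.py", line 17, in blob
    p=np.vstack(cs).reshape(-1,2)
      ~~~~~~~~~^^^^
    return _nx.concatenate(arrs, 0, dtype=dtype, casting=casting)
           ~~~~~~~~~~~~~~~^^^^^^^^^^^^^^^^^^^^^^^^^^^^^^^^^^^^^^^
ValueError: need at least one array to concatenate
```

The gripper closed to zero, so it missed the stud. I'll look at where the cross is now.

```bash
python3 - <<'E'
from h import *
import pickle
d=pickle.load(open("c2.pkl","rb"))
c=d["top"]
t=[cv2.resize(d[n]["image"][v:v+h,u:u+w,::-1],(400,400),interpolation=cv2.INTER_CUBIC) for n,u,v,w,h in(("top",340,220,60,60),("side",250,210,80,80))]
cv2.imwrite("pics/e.png",np.hstack(t))
for t in(145,160,175):
    p,_=blob(c,(350,225,395,260),.01,thr=t,amin=.5);r=rect(p);print(t,r[0],r[1:3],*[np.round(v,4) for v in crossfit(p,r[0],.468)])
E
```

```text
145 [ 0.43041608 -0.08582629] (np.float32(0.046823997), np.float32(0.04511567)) [ 0.4308 -0.0859] 0.4698 [[ 0.0261  0.    ]
 [ 0.0268 -0.    ]
 [ 0.0269  0.    ]
 [ 0.0263 -0.    ]]
160 [ 0.43031505 -0.08638047] (np.float32(0.044823486), np.float32(0.04271498)) [ 0.4307 -0.0862] 0.4685 [[ 0.0255  0.0001]
 [ 0.0262 -0.0001]
 [ 0.0259  0.0001]
 [ 0.0257 -0.0001]]
175 [ 0.43038082 -0.08640148] (np.float32(0.04342387), np.float32(0.041441735)) [ 0.4308 -0.0864] 0.4674 [[ 0.0249  0.0001]
 [ 0.0255 -0.0001]
 [ 0.0253  0.0001]
 [ 0.025  -0.0001]]
```

View pics/e.png

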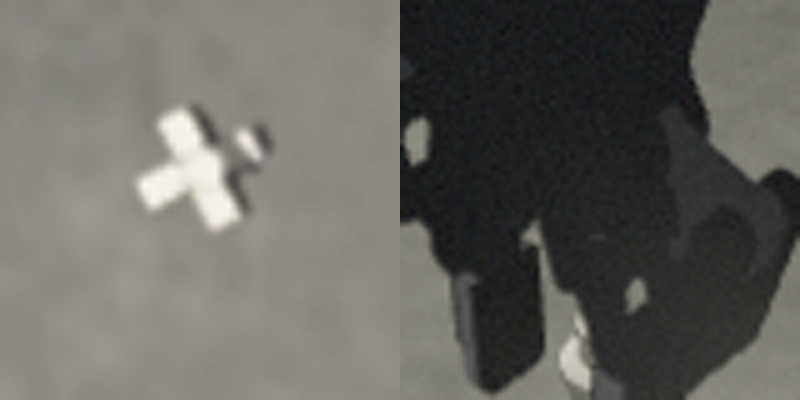

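The cross did not move, so the fingers closed above it or beside it. I'll check the actual surface height by triangulating across the two views.

```bash
python3 - <<'E'
from h import *
import pickle
d=pickle.load(open("c1.pkl","rb"));c=d["top"];s=d["side"]
# red marker and orange shim, blue thing colour centroids + pocket outlines in side view
def cen(c,f,box):
    u0,v0,u1,v1=box;i=c["image"].astype(int)[v0:v1,u0:u1];m=f(i).astype(np.uint8)
    n,l,st,ce=cv2.connectedComponentsWithStats(m);k=[j for j in range(1,n) if st[j,4]>15];return [(ce[j]+[u0,v0],st[j,4]) for j in k]
dark=lambda i:i.max(2)<75
red=lambda i:(i[...,0]>120)&(i[...,1]<80)
A=cen(c,dark,(240,160,310,240));B=cen(s,dark,(282,165,348,200))
Ar=cen(c,red,(350,180,400,220));Br=cen(s,red,(320,225,360,260))
for x in(A,B,Ar,Br):print([(np.round(a,1),n) for a,n in x])
def tri(a,b):
    g=[]
    for cc,p in((c,a),(s,b)):
        p0=ground(cc,[p],0)[0];p1=ground(cc,[p],.1)[0];g.append((np.r_[p0,0],np.r_[(p1-p0),.1]))
    M=np.c_[g[0][1],-g[1][1]];x=np.linalg.lstsq(M,g[1][0]-g[0][0],rcond=None)[0]
    P=g[0][0]+x[0]*g[0][1];Q=g[1][0]+x[1]*g[1][1];return np.round((P+Q)/2,4),np.round(P-Q,4)
for X,Y in((A,B),(Ar,Br)):
    for a,_ in X:
        for b,_ in Y:
            P,e=tri(a,b)
            if np.abs(e).max()<.006:print(a,b,P,e)
print(manip.get_position())
E
```

```text
[(array([258.8, 180.2]), np.int32(108)), (array([290.6, 190.1]), np.int32(144)), (array([248.1, 211.8]), np.int32(154)), (array([279.7, 223.7]), np.int32(122))]
[(array([289. , 168.2]), np.int32(28)), (array([309. , 166.4]), np.int32(20)), (array([333.9, 167.5]), np.int32(31)), (array([329.3, 174.2]), np.int32(58)), (array([298.5, 172.7]), np.int32(78)), (array([346.2, 185.2]), np.int32(32)), (array([295.7, 180.6]), np.int32(44)), (array([318. , 181.8]), np.int32(24)), (array([335.1, 182.4]), np.int32(28)), (array([293.5, 188.1]), np.int32(81)), (array([326.7, 189.7]), np.int32(82)), (array([300.7, 198.3]), np.int32(98))]
[(array([377.9, 199.4]), np.int32(110))]
[(array([338. , 241.1]), np.int32(82))]
[258.76851852 180.16666667] [329.29310345 174.17241379] [0.5977 0.2187 0.0076] [ 0.0018 -0.0002  0.0003]
[290.59027778 190.125     ] [326.69512195 189.65853659] [0.5726 0.1303 0.0079] [ 0.0017 -0.0002  0.0002]
[248.14285714 211.82467532] [298.5        172.66666667] [0.509  0.2437 0.0085] [ 0.0036 -0.0003  0.0003]
[279.6557377 223.6557377] [293.50617284 188.12345679] [0.4811 0.1565 0.0076] [ 0.0001 -0.      0.    ]
[377.9        199.35454545] [337.96341463 241.07317073] [ 0.5534 -0.1078  0.0093] [ 0.002  -0.0002  0.0003]
[ 0.39820936 -0.48138765  0.21802515]
```

Heights agree with the model to within 2 mm. I'll repeat the approach and look at the fingers around the stud before closing.

```bash
python3 - <<'E'
from h import *
import pickle
xy=[.4307,-.0863];th=.468
manip.command_gripper(.045,30)
manip.move_to([*xy,.11],ori(th));down(xy,th,.0345)
print(manip.get_position(),manip.get_ee_rot(),ori(th),manip.get_width(),manip.get_contact_force(),manip.get_time())
d={n:manip.camera(n) for n in("top","side")};pickle.dump(d,open("c3.pkl","wb"))
cv2.imwrite("pics/f.png",cv2.resize(d["side"]["image"][190:290,225:350,::-1],None,fx=5,fy=5,interpolation=cv2.INTER_CUBIC))
E
```

```text
[ 0.43105921 -0.086574    0.03473795] [1.64623665e+00 2.67525833e+00 2.32947274e-04] [1.64581343 2.67598628 0.        ] 0.04511317060751405 [0.05618932 0.28841113 0.91188345] 23.2083
```

View pics/f.png

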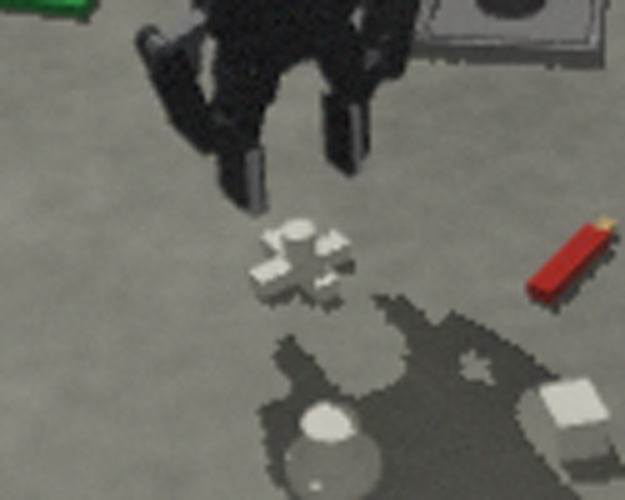

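The side view shows the fingertips, at crop points (250,212) and (352,175), well above or behind the cross at (300,230), though the pose reads as commanded. I'll quantify the offset from both views.

```bash
python3 - <<'E'
from h import *
import pickle
d=pickle.load(open("c3.pkl","rb"));s=d["side"];c=d["top"]
def proj(c,P):
    K=np.array([[c["fx"],0,c["cx"]],[0,c["fy"],c["cy"]],[0,0,1]]);W=np.linalg.inv(c["cam_to_world"])
    return cv2.projectPoints(np.float64(P),cv2.Rodrigues(W[:3,:3])[0],W[:3,3],K,np.array([c["k1"],0,0,0.]))[0].reshape(-1,2)
m=np.array([.4311,-.0866]);v=np.array([np.cos(.468),np.sin(.468)])
P=[[*(m+k*.028*v),z] for k in(-1,1) for z in(.0125,.0345,.055)]
print("side exp",np.round((proj(s,P)-[225,190])*5));print("top exp",np.round((proj(c,P)-[335,205])*6))
cv2.imwrite("pics/g.png",cv2.resize(c["image"][205:290,335:435,::-1],None,fx=6,fy=6,interpolation=cv2.INTER_CUBIC))
E
```

```text
side exp [[249. 274.]
 [246. 236.]
 [243. 199.]
 [350. 230.]
 [349. 192.]
 [347. 156.]]
top exp [[234. 295.]
 [239. 295.]
 [244. 295.]
 [179. 181.]
 [183. 179.]
 [188. 177.]]
```

View pics/g.png

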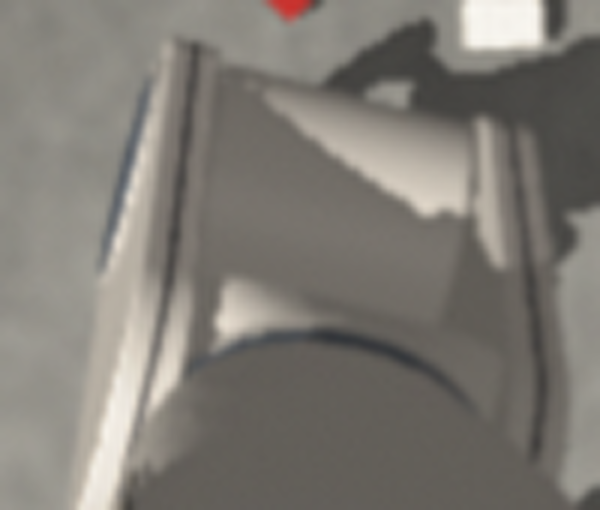

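In the side view the fingertips match horizontally but appear about 33 mm higher than the model predicts. I'll do a guarded descent to tell a height error from a sideways one.

```bash
python3 - <<'E'
from h import *
import pickle
z=.0345;f0=np.array(manip.get_contact_force())
while z>.0136:
    z-=.003;manip.servo_line([.4307,-.0863,z],rate=.06)
    f=np.array(manip.get_contact_force())-f0
    if np.abs(f).max()>4:break
print(z,f,manip.get_position(),manip.get_time())
d={n:manip.camera(n) for n in("top","side")};pickle.dump(d,open("c4.pkl","wb"))
cv2.imwrite("pics/i.png",cv2.resize(d["side"]["image"][190:290,225:350,::-1],None,fx=5,fy=5,interpolation=cv2.INTER_CUBIC))
E
```

```text
0.013500000000000005 [0.9917648  0.90484009 0.53282539] [ 0.43058821 -0.08626167  0.0133397 ] 25.0583
```

View pics/i.png

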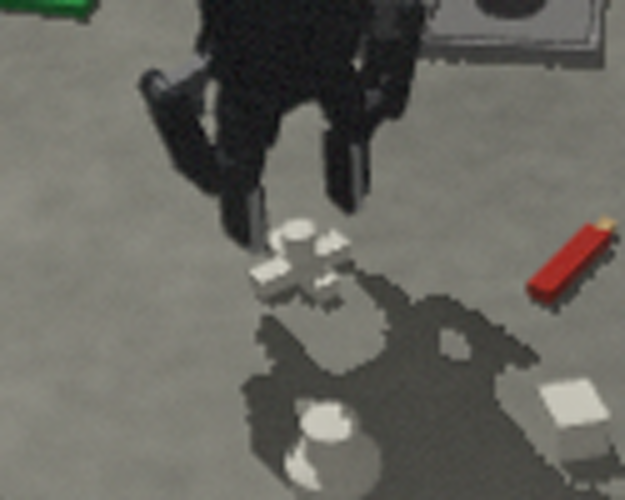

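Comparing tip and shadow motion shows a pure height offset: the tips sit about 32 mm higher than the model says, and xy is right. I'll go lower and grip.

```bash
python3 - <<'E'
from h import *
import pickle
f0=np.array(manip.get_contact_force())
for z in(.010,.0065):
    manip.servo_line([.4307,-.0863,z],rate=.06);print(z,np.round(np.array(manip.get_contact_force())-f0,1))
manip.command_gripper(0.,30);print(manip.get_width(),manip.get_grip_force(),np.round(np.array(manip.get_contact_force())-f0,1),manip.get_time())
d={n:manip.camera(n) for n in("top","side")};pickle.dump(d,open("c5.pkl","wb"))
cv2.imwrite("pics/j.png",cv2.resize(d["side"]["image"][190:290,225:350,::-1],None,fx=5,fy=5,interpolation=cv2.INTER_CUBIC))
E
```

```text
0.01 [-1.6 -0.5 -0.2]
0.0065 [-1.5 -0.1 -0.2]
0.013003764924650153 29.218981862068176 [-0.6  0.8  1.6] 26.05
```

View pics/j.png

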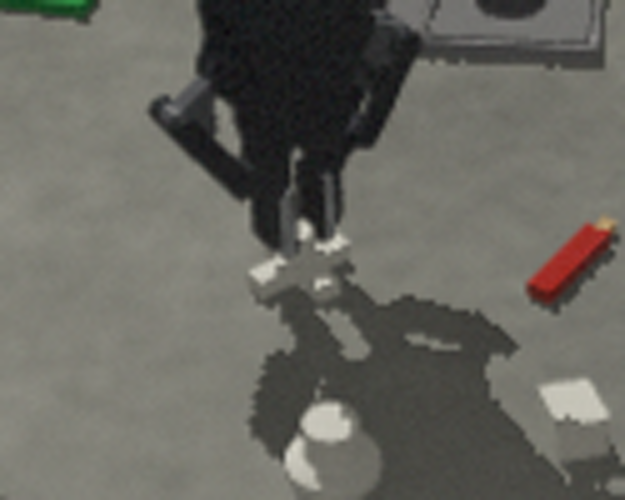

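It gripped something: width 13 mm at 29 N. Placing relative to the pick height cancels the tool offset, so I'll lift, place and inspect.

```bash
python3 - <<'E'
from h import *
import pickle
manip.servo_line([.4307,-.0863,.09],rate=.15);print(manip.get_width(),manip.get_grip_force(),manip.get_time())
if manip.get_width()>.005:
    xy=[.5992,.219]
    manip.move_to([*xy,.09],ori(-.279));down(xy,-.279,.022);down(xy,-.279,.013,.04);print(np.round(manip.get_contact_force(),1))
    manip.command_gripper(.045);manip.servo_line([*xy,.09],rate=.2)
    q=np.array(manip.get_joint_positions());q[0]=-.55;manip.set_joints(q)
    print(manip.get_time())
d={n:manip.camera(n) for n in("top","side")};pickle.dump(d,open("c6.pkl","wb"))
t=[cv2.resize(d[n]["image"][v:v+h,u:u+w,::-1],(400,400),interpolation=cv2.INTER_CUBIC) for n,u,v,w,h in(("top",225,150,95,95),("side",265,145,100,75))]
cv2.imwrite("pics/k.png",np.hstack(t))
c=d["top"]
for t in(145,160,175):
    try:p,_=blob(c,(243,163,278,198),.016,thr=t,amin=.5);r=rect(p);print(t,r[0],r[1:3],*[np.round(v,4) for v in crossfit(p,r[0],-.279)])
    except Exception as e:print(e)
E
```

```text
0.0133815245866571 29.23684984445572 26.8583
[0.2 0.2 1.5]
32.1667
145 [0.59959304 0.2187378 ] (np.float32(0.0447184), np.float32(0.044500664)) [0.5995 0.2188] -0.2745 [[ 0.0271  0.    ]
 [ 0.027  -0.    ]
 [ 0.0264  0.    ]
 [ 0.0269 -0.    ]]
160 [0.59950304 0.21866614] (np.float32(0.043287262), np.float32(0.042903513)) [0.5994 0.2186] -0.2707 [[ 0.0263  0.    ]
 [ 0.0265 -0.    ]
 [ 0.0256  0.    ]
 [ 0.0261 -0.    ]]
175 [0.5994632  0.21853323] (np.float32(0.04187371), np.float32(0.041457143)) [0.5994 0.2185] -0.2723 [[ 0.0256 -0.    ]
 [ 0.0259  0.    ]
 [ 0.0251 -0.    ]
 [ 0.0254  0.    ]]
```

View pics/k.png

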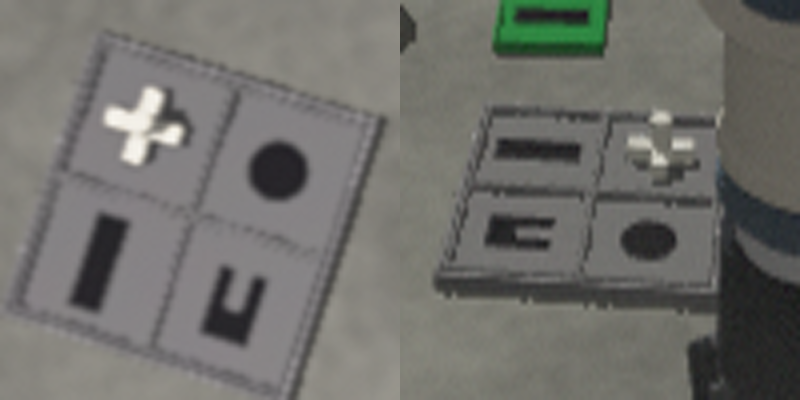

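The cross is on its outline to within 1 mm in both views (top crop (145,125)), so xy is accurate. Next is the wedge, using a guarded descent to find the real fingertip height.

```bash
cat >> h.py <<'E'
def gdown(xy,z0,zmin,step=.0015,lim=2.5):
    f0=np.array(manip.get_contact_force())[2];z=z0
    while z>zmin:
        z-=step;manip.servo_line([*xy,z],rate=.06)
        if abs(manip.get_contact_force()[2]-f0)>lim:print("touch",z,manip.get_contact_force()[2]-f0);return z,True
    print("no touch",z);return z,False
E
python3 - <<'E'
from h import *
xy=[.6456,-.1051];th=.468
manip.command_gripper(.038,30);manip.move_to([*xy,.06],ori(th));down(xy,th,.004,.12)
z,t=gdown(xy,.004,-.0175)
if t:z+=.003;manip.servo_line([*xy,z],rate=.06)
manip.command_gripper(0.,35);print(z,manip.get_width(),manip.get_grip_force(),np.round(manip.get_contact_force(),1),manip.get_time())
E
```

```text
touch -0.015499999999999998 9.200638753250594
-0.012499999999999997 0.020954873686487453 35.56357830762863 [-0.2 -1.1  0.5] 38.0583
```

```bash
python3 - <<'E'
from h import *
import pickle
manip.servo_line([.6456,-.1051,.06],rate=.15);print(manip.get_width(),manip.get_time())
if manip.get_width()>.01:
    xy=[.5108,.244];th=1.294
    manip.move_to([*xy,.06],ori(th));down(xy,th,.003);down(xy,th,-.0060,.04);print(np.round(manip.get_contact_force(),1))
    manip.command_gripper(.038);manip.servo_line([*xy,.05],rate=.2)
xy=[.4288,-.2210]
manip.move_to([*xy,.06],ori(.3));print(manip.get_time())
d={n:manip.camera(n) for n in("top",)};pickle.dump(d,open("c7.pkl","wb"))
c=d["top"]
for t in(145,165):
    try:p,_=blob(c,(230,195,266,230),.020,thr=t,amin=.5);print(t,rect(p))
    except Exception as e:print(e)
E
```

```text
0.020984201695028827 38.6917
[ 0.8 -0.5 -0.1]
43.5583
145 (array([0.510621  , 0.24291454], dtype=float32), np.float32(0.069014326), np.float32(0.027267689), np.float32(-0.31082225))
165 (array([0.5107726 , 0.24252728], dtype=float32), np.float32(0.066091925), np.float32(0.02503886), np.float32(-0.30875188))
```

```bash
python3 - <<'E'
from h import *
import pickle
xy=[.4288,-.2210];th=.3
manip.command_gripper(.045,30);down(xy,th,.0015,.1);print(np.round(manip.get_contact_force(),1))
manip.command_gripper(0.,30);w=manip.get_width();print(w,manip.get_grip_force(),np.round(manip.get_contact_force(),1))
manip.servo_line([*xy,.06],rate=.15);print(manip.get_width(),manip.get_time())
if manip.get_width()>.01:
    xy=[.5734,.1302]
    manip.move_to([*xy,.06],ori(th));down(xy,th,.017);down(xy,th,.008,.04);print(np.round(manip.get_contact_force(),1))
    manip.command_gripper(.045);manip.servo_line([*xy,.05],rate=.2)
    xy=[.6684,-.2160];th=-.5712+np.pi/2
    manip.command_gripper(.045,35);manip.move_to([*xy,.06],ori(th));print(manip.get_time())
d={n:manip.camera(n) for n in("top",)};pickle.dump(d,open("c8.pkl","wb"))
c=d["top"]
for t in(145,165):
    try:p,_=blob(c,(273,172,309,207),.014,thr=t,amin=.5);print(t,rect(p)[:3],cv2.minEnclosingCircle((p*1e3).astype(np.float32)))
    except Exception as e:print(e)
E
```

```text
[ 1.2 -0.1 -0.3]
0.0227678949221934 29.53865433577448 [-1.3  0.8  7. ]
0.022777643879051967 45.4417
[-0.  -0.7  1.3]
50.0167
145 (array([0.5726986, 0.1328103], dtype=float32), np.float32(0.04141162), np.float32(0.033400383)) ((573.9894409179688, 129.58335876464844), 20.925416946411133)
165 (array([0.5722425 , 0.13263313], dtype=float32), np.float32(0.039030228), np.float32(0.031222587)) ((573.9246826171875, 129.64706420898438), 19.876245498657227)
```

```bash
python3 - <<'E'
from h import *
import pickle
xy=[.6684,-.2160];th=-.5712+np.pi/2
down(xy,th,-.0115,.08);print(np.round(manip.get_contact_force(),1))
manip.command_gripper(0.,35);print(manip.get_width(),manip.get_grip_force(),np.round(manip.get_contact_force(),1))
manip.servo_line([*xy,.06],rate=.15);print(manip.get_width(),manip.get_time())
if manip.get_width()>.02:
    xy=[.4848,.1560];th=-.279+np.pi/2
    manip.move_to([*xy,.06],ori(th));down(xy,th,.004);down(xy,th,-.005,.04);print(np.round(manip.get_contact_force(),1))
    manip.command_gripper(.045);manip.servo_line([*xy,.07],rate=.2)
    q=np.array(manip.get_joint_positions());q[0]=-.6;manip.set_joints(q);print(manip.get_time())
d={n:manip.camera(n) for n in("top","side")};pickle.dump(d,open("c9.pkl","wb"))
c=d["top"]
for t in(145,165,175):
    try:p,_=blob(c,(264,205,298,240),.022,thr=t,amin=.5);print(t,rect(p))
    except Exception as e:print(e)
    p,_=blob(c,(230,195,264,230),.020,thr=t,amin=.5);print("wedge",t,rect(p))
t=[cv2.resize(d[n]["image"][v:v+h,u:u+w,::-1],(k,600),interpolation=cv2.INTER_CUBIC) for n,u,v,w,h,k in(("top",225,150,95,95,450),("side",275,150,85,75,350))]
cv2.imwrite("pics/l.png",np.hstack(t))
E
```

```text
[0.4 0.3 0.6]
0.03088859325489022 36.06355793774128 [ 0.9 -0.3  3. ]
0.031183326654966245 52.0
[ 0.9 -0.6  3. ]
56.95
145 (array([0.48317754, 0.15563312], dtype=float32), np.float32(0.050780017), np.float32(0.03640095), np.float32(-0.29151195))
wedge 145 (array([0.5106977, 0.2428585], dtype=float32), np.float32(0.06856976), np.float32(0.026876576), np.float32(-0.30883744))
165 (array([0.48313114, 0.1553703 ], dtype=float32), np.float32(0.048395973), np.float32(0.03449804), np.float32(-0.2883038))
wedge 165 (array([0.51077324, 0.24239549], dtype=float32), np.float32(0.06598159), np.float32(0.024807328), np.float32(-0.31225505))
175 (array([0.48325658, 0.15532577], dtype=float32), np.float32(0.04739407), np.float32(0.033543907), np.float32(-0.29423437))
wedge 175 (array([0.51083255, 0.2423244 ], dtype=float32), np.float32(0.06496548), np.float32(0.023845216), np.float32(-0.31002644))
```

View pics/l.png

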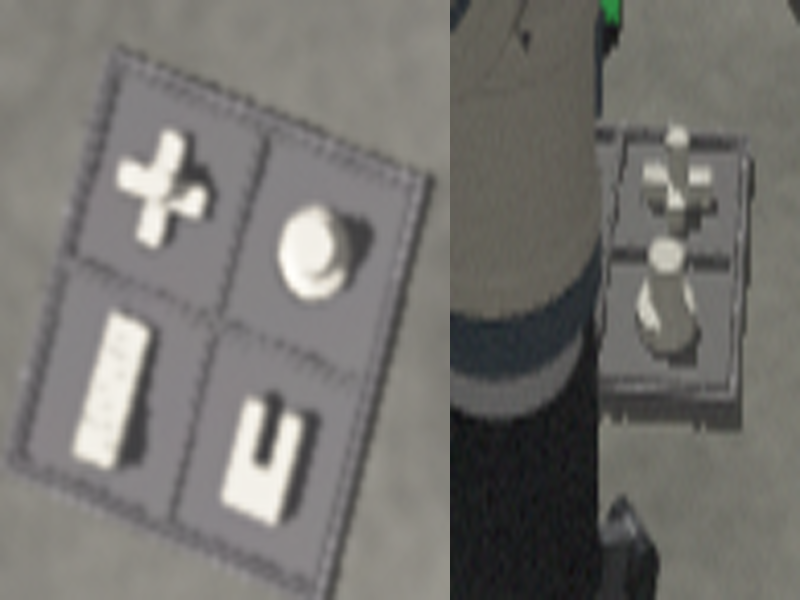

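All four pieces lie flat in the right pockets, in line with their outlines. In the final top crop they sit at: cross (165,190), cap (313,250), wedge (112,390), shim (265,460). The remaining offsets of 1–2 mm are mostly tilt from the side walls being visible. The gripper is clear of everything, so I'll hand in.

```bash
python3 -c "
from rig import manip
print(manip.sign_off())"
```

```text
the job is handed in; nothing more can be done
None
```

I put the cross, wedge, cap and shim each flat in its own pocket, about 1–2 mm or less off centre by the top camera, left the broken pieces alone, and handed the job in at about 57 s of the 99 s allowed.

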